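# Find the caught case lid, release it and hold it open

## Task

Two finds cases look alike, but only one of them, the one not yet examined, still has its lid caught. Tug the lids up by their bars to learn which one is held; let a loose lid straight back down shut and leave its catch home. Then push the held case's catch knob fully to the left as seen from the robot, lift that lid by its bar to about half open, roughly 45 degrees, and finish still holding it there by the bar, because it falls shut when let go; do not move anything else on the table.

Things in the scene. Friction and masses are not known exactly. Their poses are not given: they have to be found in the camera images.
- case_p: One of two like plywood finds cases (either may be left or right), 180 (x) by 130 (y) mm, body 55 mm high, screwed to the table. Origin: centre of underside; x to its hinges at the back, y to its left seen from the robot. The lid (top 63.5 mm above the table) runs from the back to 50 mm in front of the centre; the bare front 40 mm carries the catch.
- lid_p (a joint): Lid of case_p, rad: 0 shut, grows as its front rises, stop at 1.25. Weighs 0.25 kg, falls shut when let go (about 1.5 N at the bar carries it). A caught lid has about 3 mm of play at the front (0.02 rad), then stops hard; a loose lid goes on rising with the same small force.
- bar_p (a point): Middle of the lid's bar handle, case_p: round steel bar, 8 mm thick, 72 mm long, along case y near the lid's front edge; centre line 31.5 mm above the lid's top, 95 mm above the table and 25.5 mm in front of the case's centre when shut. Pinch it from above, fingers before and behind it; it can turn between the fingers as the lid swings.
- hinge_p (a point): Middle of the hinge line of case_p, 55 mm above the table, 92.5 mm behind the case's centre, along case y. The bar's centre line turns about it: 118 mm in front of it and 40 mm above it when shut.
- slide_p (a joint): Catch slide of case_p, m: about 0 home (within 1.5 mm at the start, both cases), grows as its knob goes towards case +y (left seen from the robot), stop at 0.014 (on the loose case the bolt is bent and jams at 0.006). Rubs with about 2 N, stays where left. A caught lid is free from 0.009 on. The bolt is hidden: both cases look the same.
- knob_p (a point): Centre of the top of the catch knob, case_p: black block 16x16 mm, edges along case x and y, standing 32 mm above the bare front (top 87 mm above the table), 72 mm in front of the case's centre (y = slide value). Free on both sides along y; the shut lid's edge is 14 mm behind it.
- case_q: One of two like plywood finds cases (either may be left or right), 180 (x) by 130 (y) mm, body 55 mm high, screwed to the table. Origin: centre of underside; x to its hinges at the back, y to its left seen from the robot. The lid (top 63.5 mm above the table) runs from the back to 50 mm in front of the centre; the bare front 40 mm carries the catch.
- lid_q (a joint): Lid of case_q, rad: 0 shut, grows as its front rises, stop at 1.25. Weighs 0.25 kg, falls shut when let go (about 1.5 N at the bar carries it). A caught lid has about 3 mm of play at the front (0.02 rad), then stops hard; a loose lid goes on rising with the same small force.
- bar_q (a point): Middle of the lid's bar handle, case_q: round steel bar, 8 mm thick, 72 mm long, along case y near the lid's front edge; centre line 31.5 mm above the lid's top, 95 mm above the table and 25.5 mm in front of the case's centre when shut. Pinch it from above, fingers before and behind it; it can turn between the fingers as the lid swings.
- hinge_q (a point): Middle of the hinge line of case_q, 55 mm above the table, 92.5 mm behind the case's centre, along case y. The bar's centre line turns about it: 118 mm in front of it and 40 mm above it when shut.
- slide_q (a joint): Catch slide of case_q, m: about 0 home (within 1.5 mm at the start, both cases), grows as its knob goes towards case +y (left seen from the robot), stop at 0.014 (on the loose case the bolt is bent and jams at 0.006). Rubs with about 2 N, stays where left. A caught lid is free from 0.009 on. The bolt is hidden: both cases look the same.
- knob_q (a point): Centre of the top of the catch knob, case_q: black block 16x16 mm, edges along case x and y, standing 32 mm above the bare front (top 87 mm above the table), 72 mm in front of the case's centre (y = slide value). Free on both sides along y; the shut lid's edge is 14 mm behind it.
- beaker: Bystander: a clear glass beaker, 52 mm across, 62 mm high. Origin: centre of its underside.
- big_sherd: Bystander: a pottery sherd lying flat, 109x93x18 mm. Origin: centre of its underside.
- small_sherd: Bystander: a pottery sherd lying flat between the cases, 58x64x9 mm. Origin: centre of its underside.

How it is judged:
By the outcome, as a careful person would: the job done as asked, in the order asked, and still so for the second after the job is handed in, while the arm keeps its last pose, push and grip.
It also fails if it takes over 64 s, if anything falls off the work surface, if the arm or the gripper's body presses on something with over 40 N, if the wrist force passes 120 N, or if a joint passes its speed limit or range.

## Robot

A 6-joint arm with a two-finger parallel gripper is mounted at the origin on the work surface; the furniture and walls round the work are solid. World frame = base frame: x ahead of the robot, y to its left, z up, the work surface at z = 0. Lengths are in m, angles in rad, forces in N, time in s.
With the tool pointing down it reaches from about 0.3 to 0.875 m from the base axis. Payload 6.4 kg.
Tool frame: the origin (TCP) lies between the finger pads, 19 mm behind the fingertips; this is the grasp point; z points along the fingers, y is the line along which they close (so a half turn about z gives the same grasp; the last joint's range is limited). The gripper opens to 85 mm and grips with 20 to 120 N. Pads are 22 mm wide; open, the fingers measure 114 mm over their backs; the gripper's body (76 mm by 85 mm) begins 54 mm behind the grasp point. The pads swing forward as they close: fully open they stand 13 mm farther back than shut.
Start: joints at [1.111, 0.181, 1.607, -0, 1.354, -0.206], TCP at [0.144, 0.557, 0.25] pointing down, gripper open.
Joint ranges: [-2.99, 2.99], [-0.89, 2.07], [0.3, 2.58], [-1.14, 4.28], [0, 2.63], [-3.12, 3.12]. Speed limits (rad/s): [2.57, 2.57, 3.01, 3.14, 3.14, 3.14].

## Interface

Orientations are given as a 3x3 rotation matrix whose columns are the frame's x, y, z axes.
In Python, from rig import read_state, eyes, workorder gives the robot as it stands.
- The arm moves only by the tool step_arm, never from a script. Its argument "steps" is a list of rows, each a list of 7 numbers: the shift along the world's x, y, z normalised to -1 to 1, where 1 is 25 mm, then the turn, a rotation vector about the world's x, y, z normalised to -1 to 1, where 1 is 4 degrees, then the opening, from 0 (shut) to 1 (fully open). In form: [[x, y, z, ax, ay, az, gripper], ...]. A call has 1 to 10 rows; each row shifts and turns the commanded pose from where the row before left it; what a row does not reach is not made up. A row lasts 1/12 s, in which the tool goes at most 41.7 mm and 7.16 degrees, less where a joint would pass 70% of its speed; a pose out of reach is approached as far as the arm can. A call with a number of a shift or a turn outside -1 to 1 is refused whole. A call with a gripper value outside its range is refused whole. The fingers move at their own pace and stop on an object; "grip_force" is the grip in N (left out, the last holds). Time passes only in rows, so rows that do not move let the fingers close. It gives the time, the measured TCP pose, the force, the opening and the grip force at its end, in the units of the state.
- read_state(): the state, without advancing time (a new reading comes with each control period).
- eyes.camera(name): name is "scene" or "top" or "wrist"; returns a dict with "image" (480x640x3 uint8, red, green, blue), "range_z" (480x640 float32, m along the optical axis (not along the pixel's ray), 0 where there is no reading), "fovy" (degrees; the focal length in pixels is half the picture's height over the tangent of half this angle, whatever the lens; pixels are square), "cx", "cy" (the principal point, pixels), "xyz" and "rotation" of the camera in the world; the wrist camera has in their place "T_tool_cam" (4x4, takes a point from camera to tool coordinates, whose origin is the TCP and whose axes are the flange's). Camera axes: x right, y down, z forward; pixel columns grow to the right and rows downward; lengths in m; the calibration is good to about 2 mm. The wrist camera is an equidistant fisheye: a pixel r from the principal point sees the ray r / f radians off the axis. A picture is of the moment at which its call begins: read the wrist's pose just before it.
- workorder.hand_in(): hands the job in; it is judged then, once.
The state is a dict: "time_s": time; "joint_pos": joint angles; "qvel": joint speeds; "joint_torque": joint torques, N m; "tool_pos": TCP position; "orientation": TCP orientation; "ft_force": force on the tool from outside, world axes, zero at the start; "wrist_torque": the same for the moment, N m; "gripper_width": finger opening in m; "gripper_force": force on a finger pad.
Only numpy, scipy, OpenCV 4.12 (cv2) and the standard library are available. Lean on these libraries where they do the work, as an engineer would, in place of code of your own. Each camera call takes 0.05 s, during which the arm holds its last target. There are 200 camera calls.

## Working session

There is one attempt and no reset: what is moved stays moved. The work goes in short steps, Python scripts to look and compute and a tool call to move; the robot and the scene stay as the last step left them, time stands still between calls to the robot, and variables do not carry over. Pictures are saved under pics/ and viewed, at most 10 in all, crops included, and the job is handed in when it is done.

Besides the shell and the picture viewer there is one more tool, called after "Request:" as name(argument=value, ...), one argument or row to a line, values as JSON. step_arm: Moves the arm, as the interface text tells. Scaled input: -1 to 1 covers 25 mm each way for a shift and 4 degrees each way for a turn. Its arguments: {"type":"object","properties":{"steps":{"type":"array","items":{"type":"array","items":{"type":"number","minimum":-1,"maximum":1}}},"grip_force":{"type":"number"}},"required":["steps"]}

```bash
mkdir -p pics; ls; python3 - <<'E'
from rig import read_state, eyes
import cv2,numpy as np
s=read_state();print(s['time_s'],s['tool_pos'],s['orientation'],s['gripper_width'],s['ft_force'])
for n in ["scene","top"]:
    c=eyes.camera(n);print(n,c['fovy'],c['cx'],c['cy'],c['xyz'],np.round(c['rotation'],3).tolist())
    cv2.imwrite(f"pics/{n}0.png",c['image'][:,:,::-1]);np.savez(f"{n}0.npz",**c)
E
```

```text
pics
0.0 [0.1441233  0.55608395 0.24907229] [[-9.67953221e-01  2.51129211e-01 -8.25752466e-04]
 [ 2.51130256e-01  9.67951969e-01 -1.60615961e-03]
 [ 3.95935130e-04 -1.76205879e-03 -9.99998369e-01]] 0.08526052307635056 [ 0.25005456 -0.0909743   0.47471718]
scene 53.62406723435828 319.1852583882153 233.34789640331917 [ 0.09605513 -0.53969122  0.85385391] [[0.807, -0.453, 0.379], [-0.59, -0.62, 0.517], [0.001, -0.641, -0.767]]
top 52.1754065619188 312.76288552485664 237.30667792103847 [ 0.28586601 -0.05280631  1.22173948] [[-0.027, -0.98, 0.195], [-1.0, 0.03, 0.011], [-0.016, -0.195, -0.981]]
```

View pics/top0.png

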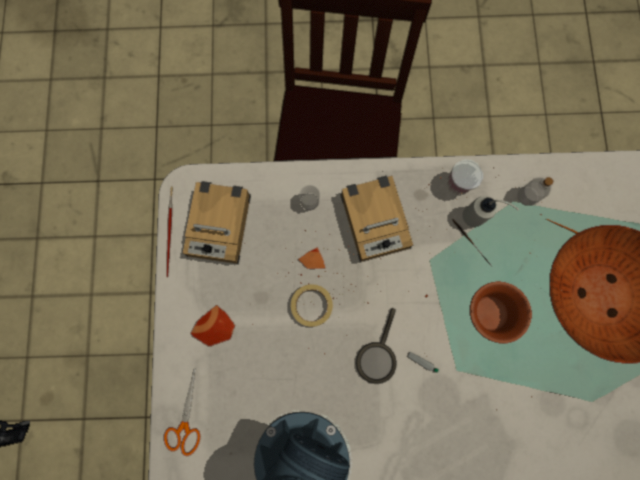

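View pics/scene0.png

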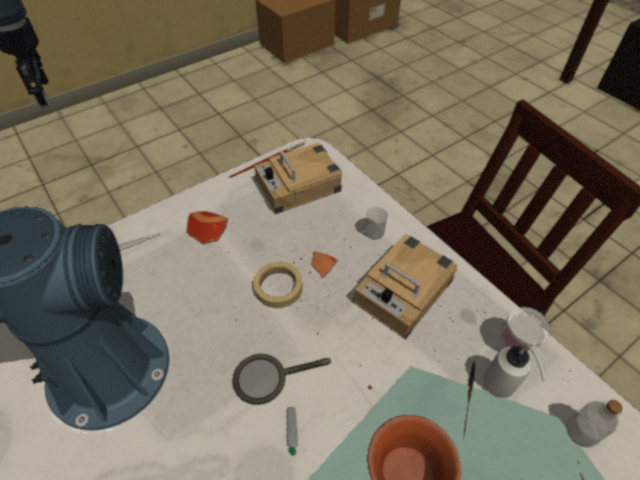

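The top view shows the left case around (215,222), with its bar at (210,230) and knob at (208,248). The right case is around (376,217), with its bar at (378,225) and knob at (383,243). The scene view shows both cases too: left bar (287,165), right bar (402,277). The beaker and small sherd lie between them.

```bash
cat > h.py <<'E'
import numpy as np,cv2
def f_of(c): return 240/np.tan(np.radians(float(c['fovy']))/2)
def pts(c):
    f=f_of(c);v,u=np.mgrid[0:480,0:640];z=c['range_z']
    P=np.stack([(u-c['cx'])/f*z,(v-c['cy'])/f*z,z],-1)
    return P@np.array(c['rotation']).T+c['xyz']
def ray(c,uv):
    f=f_of(c);d=np.array([(uv[0]-c['cx'])/f,(uv[1]-c['cy'])/f,1.]);d=np.array(c['rotation'])@d
    return np.array(c['xyz']),d/np.linalg.norm(d)
def onplane(c,uv,h):
    o,d=ray(c,uv);return o+d*(h-o[2])/d[2]
def tri(r):
    A=sum(np.eye(3)-np.outer(d,d) for o,d in r);b=sum((np.eye(3)-np.outer(d,d))@o for o,d in r)
    return np.linalg.solve(A,b)
E
python3 - <<'E'
from h import *
C={n:dict(np.load(f"{n}0.npz")) for n in("top","scene")}
box={'top':{'L':(175,175,260,270),'R':(335,170,420,265)},'scene':{'L':(245,140,350,215),'R':(345,230,465,340)}}
for n,c in C.items():
    P=pts(c)
    for k,(a,b,d,e) in box[n].items():
        Q=P[b:e,a:d].reshape(-1,3)
        hist=np.histogram(Q[:,2],bins=np.arange(-.01,.12,.01))[0]
        lid=Q[(Q[:,2]>.058)&(Q[:,2]<.07)]
        top=Q[(Q[:,2]>.045)&(Q[:,2]<.12)]
        r=cv2.minAreaRect(lid[:,:2].astype(np.float32));r2=cv2.minAreaRect(top[:,:2].astype(np.float32))
        hi=Q[Q[:,2]>.08]
        print(n,k,hist,np.round(r[0]+r[1],3),round(r[2],1),'body',np.round(r2[0]+r2[1],3),round(r2[2],1),len(hi),hi.mean(0) if len(hi) else '')
        im=c['image'][b:e,a:d,::-1]
        cv2.imwrite(f"pics/c_{n}{k}.png",cv2.resize(im,None,fx=4,fy=4,interpolation=cv2.INTER_CUBIC))
ims=[cv2.resize(cv2.imread(f"pics/c_{n}{k}.png"),(400,300)) for n in C for k in 'LR']
cv2.imwrite("pics/mos.png",np.vstack([np.hstack(ims[:2]),np.hstack(ims[2:])]))
E
```

```text
top L [2029 1766   68   89   78   98 1078 2646   22   52   94   21] [0.57  0.198 0.131 0.182] 79.9 body [0.569 0.198 0.132 0.187] 79.9 201 [0.48640751 0.16111117 0.28475932]
top R [2398 1452   63   64   64   83 1173 2560   18   54   98   16] [ 0.567 -0.197  0.184  0.131] 13.5 body [ 0.567 -0.197  0.187  0.131] 13.6 200 [ 0.48716005 -0.18137151  0.27383056]
scene L [2119 1002  272  255  222  257  870 1828   50   58   78    5] [0.573 0.195 0.135 0.175] 80.6 body [0.57  0.196 0.136 0.187] 80.1 176 [0.44172879 0.05242594 0.24329069]
scene R [5056 1556  285  277  255  228 1436 3216   53   96  166    2] [ 0.572 -0.199  0.176  0.131] 13.9 body [ 0.567 -0.2    0.186  0.131] 13.4 311 [ 0.46238466 -0.26046189  0.20721835]
```

View pics/mos.png

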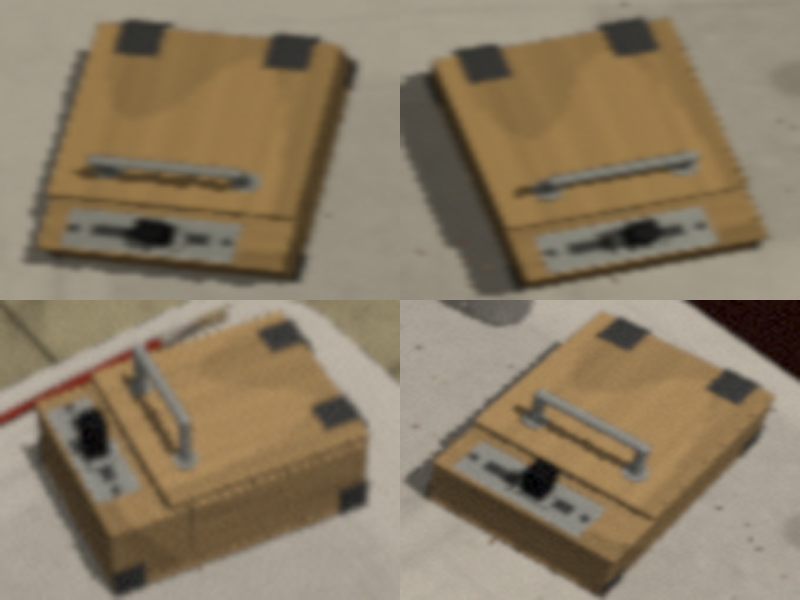

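The mosaic shows both cases closed, with bars and knobs clear in both views. Each black knob sits near the middle of its plate. Next I'll measure bars and knobs from the depth points of both views.

```bash
python3 - <<'E'
from h import *
C={n:dict(np.load(f"{n}0.npz")) for n in("top","scene")}
cs={'L':((.569,.197),-10.1),'R':((.567,-.198),13.5)}
for k,(c0,yw) in cs.items():
    a=np.radians(yw);X=np.array([np.cos(a),np.sin(a)]);Y=np.array([-X[1],X[0]])
    print(k,'exp bar',c0-.0255*X,'knob',c0-.072*X)
    for n,c in C.items():
        P=pts(c).reshape(-1,3);g=c['image'].reshape(-1,3).astype(int).max(1)
        l=np.stack([(P[:,:2]-c0)@X,(P[:,:2]-c0)@Y],1)
        m=(abs(l[:,0]+.0255)<.015)&(abs(l[:,1])<.05)&(P[:,2]>.085)&(P[:,2]<.11)
        B=P[m];r=cv2.minAreaRect(B[:,:2].astype(np.float32))
        v=np.linalg.svd(B[:,:2]-B[:,:2].mean(0))[2][0]
        m2=(abs(l[:,0]+.072)<.015)&(abs(l[:,1])<.03)&(P[:,2]>.080)&(P[:,2]<.1)
        K=P[m2]
        print(n,'bar',np.round(r[0],4),np.round(r[1],4),'loc',l[m].mean(0).round(4),'z',np.percentile(B[:,2],[50,90]).round(4),'axis yaw',np.degrees(np.arctan2(-v[0],v[1])).round(1),'knob',K.mean(0).round(4),l[m2].mean(0).round(4),len(B),len(K))
E
```

```text
L exp bar [0.54389517 0.20147185] knob [0.49811577 0.2096264 ]
top bar [0.5405 0.2024] [0.0785 0.0089] loc [-0.0294 -0.0007] z [0.098  0.1007] axis yaw -10.3 knob [0.4948 0.212  0.0861] [-0.0757  0.0018] 117 47
scene bar [0.5415 0.1989] [0.0789 0.0078] loc [-0.0278 -0.0063] z [0.0964 0.099 ] axis yaw 170.0 knob [0.4958 0.2079 0.0846] [-0.0739 -0.0021] 90 41
R exp bar [ 0.54220457 -0.20395286] knob [ 0.49698937 -0.21480807]
top bar [ 0.5388 -0.203 ] [0.0084 0.0786] loc [-0.0286  0.0023] z [0.0972 0.1007] axis yaw -166.2 knob [ 0.4935 -0.2127  0.0852] [-0.0749  0.0028] 115 49
scene bar [ 0.5401 -0.2066] [0.0092 0.0789] loc [-0.0289 -0.0036] z [0.0963 0.0984] axis yaw -166.4 knob [ 0.4941 -0.2169  0.085 ] [-0.0753 -0.0013] 178 70
```

Request:
step_arm(
  steps=[
    [0.7,-0.65,0,0,0,-0.97,0.35],
    [0.7,-0.65,0,0,0,-0.97,0.35],
    [0.7,-0.65,0,0,0,-0.97,0.35],
    [0.7,-0.65,0,0,0,-0.97,0.35],
    [0.7,-0.65,0,0,0,-0.97,0.35],
    [0.7,-0.65,0,0,0,-0.97,0.35],
    [0.7,-0.65,0,0,0,-0.97,0.35],
    [0.7,-0.65,0,0,0,-0.97,0.35],
    [0.7,-0.65,0,0,0,-0.97,0.35],
    [0.7,-0.65,0,0,0,-0.97,0.35],
  ],
  grip_force=20,
)

```text
time_s: 0.93
tool_pos: [0.3199, 0.3931, 0.2496]
orientation: [[-0.594, 0.804, -0.001], [0.804, 0.594, -0.0], [-0.0, -0.001, -1.0]]
ft_force: [-0.4, -0.1, 0.9]
gripper_width: 0.0299
gripper_force: 0.0
```

Request:
step_arm(
  steps=[
    [0.7,-0.65,0,0,0,-0.97,0.35],
    [0.7,-0.65,0,0,0,-0.97,0.35],
    [0.7,-0.65,0,0,0,-0.97,0.35],
    [0.7,-0.65,0,0,0,-0.97,0.35],
    [0.7,-0.65,0,0,0,-0.97,0.35],
    [0.7,-0.65,0,0,0,-0.97,0.35],
    [0.7,-0.65,0,0,0,-0.97,0.35],
    [0.7,-0.65,0,0,0,-0.97,0.35],
    [0.7,-0.65,0,0,0,-0.97,0.35],
    [0.7,-0.65,0,0,0,-0.97,0.35],
  ],
)

```text
time_s: 1.77
tool_pos: [0.4948, 0.2306, 0.2495]
orientation: [[0.041, 0.999, -0.001], [0.999, -0.041, -0.0], [-0.0, -0.001, -1.0]]
ft_force: [0.0, -0.8, 0.2]
gripper_width: 0.0302
gripper_force: 0.0
```

Request:
step_arm(
  steps=[
    [0.8,-0.65,0,0,0,-0.97,0.35],
    [0.8,-0.65,0,0,0,-0.97,0.35],
    [0,0,0,0,0,0,0.35],
    [0,0,0,0,0,0,0.35],
  ],
)

```text
time_s: 2.1
tool_pos: [0.5348, 0.1981, 0.2493]
orientation: [[0.174, 0.985, -0.001], [0.985, -0.174, -0.0], [-0.0, -0.001, -1.0]]
ft_force: [-0.3, -0.1, 0.2]
gripper_width: 0.0301
gripper_force: 0.0
```

Request:
step_arm(
  steps=[
    [0.25,0.1,-1,0,0,0,0.35],
    [0,0,-1,0,0,0,0.35],
    [0,0,-1,0,0,0,0.35],
    [0,0,-1,0,0,0,0.35],
    [0,0,0,0,0,0,0.35],
  ],
)

```text
time_s: 2.52
tool_pos: [0.5359, 0.2018, 0.1444]
orientation: [[0.17, 0.985, -0.01], [0.985, -0.17, -0.001], [-0.003, -0.01, -1.0]]
ft_force: [-2.0, -1.2, -1.0]
gripper_width: 0.0294
gripper_force: 0.0
```

```bash
python3 - <<'E'
from rig import *
import cv2
print(read_state()['tool_pos']);c=eyes.camera("wrist");print(c['fovy'],c['cx'],c['cy'],c['T_tool_cam'])
cv2.imwrite("pics/w1.png",c['image'][:,:,::-1])
E
```

```text
[0.53593012 0.20180843 0.14437812]
65.70646984690485 321.9732118045217 240.25653711706533 [[ 2.61235185e-04 -9.48476636e-01 -3.16846970e-01  8.19008585e-02]
 [ 9.99999965e-01  2.63719437e-04  3.50435782e-05  2.85079476e-05]
 [ 5.03206892e-05 -3.16846967e-01  9.48476672e-01 -1.25219383e-01]
 [ 0.00000000e+00  0.00000000e+00  0.00000000e+00  1.00000000e+00]]
```

View pics/w1.png

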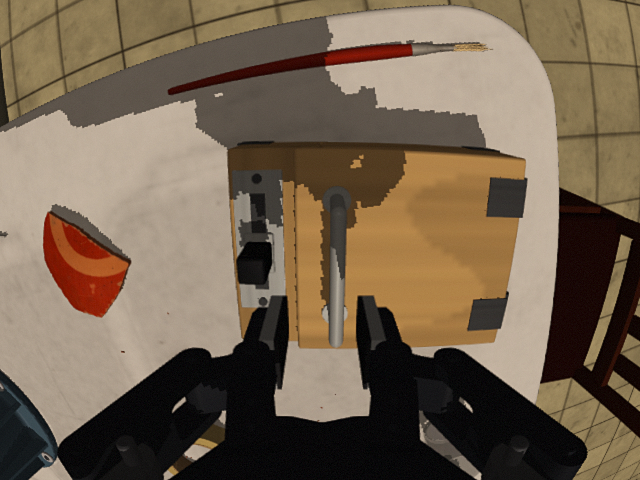

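The wrist view shows the bar at column 335, while the finger gap is centred at about column 323. The bar therefore lies about 6 mm further toward +x, which agrees with the measured 0.541.

Request:
step_arm(
  steps=[
    [0,0,0,0,0,0,0.35],
    [0,0,0,0,0,0,0.35],
  ],
)

```text
time_s: 2.73
tool_pos: [0.5415, 0.2022, 0.152]
orientation: [[0.171, 0.985, 0.003], [0.985, -0.171, 0.001], [0.001, 0.003, -1.0]]
ft_force: [-0.4, 1.2, 0.5]
gripper_width: 0.0299
gripper_force: 0.0
```

Request:
step_arm(
  steps=[
    [0,0,-0.5,0,0,0,0.35],
    [0,0,-0.5,0,0,0,0.35],
    [0,0,-0.5,0,0,0,0.35],
    [0,0,-0.4,0,0,0,0.35],
    [0,0,-0.15,0,0,0,0.35],
    [0,0,0,0,0,0,0.35],
    [0,0,0,0,0,0,0.35],
  ],
)

```text
time_s: 3.32
tool_pos: [0.5404, 0.2015, 0.0982]
orientation: [[0.172, 0.985, -0.001], [0.985, -0.172, -0.0], [-0.0, -0.001, -1.0]]
ft_force: [0.1, -0.6, -0.1]
gripper_width: 0.0298
gripper_force: 0.0
```

Request:
step_arm(
  steps=[
    [0,0,0,0,0,0,0.1],
    [0,0,0,0,0,0,0.05],
    [0,0,0,0,0,0,0],
    [0,0,0,0,0,0,0],
    [0,0,0,0,0,0,0],
    [0,0,0,0,0,0,0],
  ],
  grip_force=25,
)

```text
time_s: 3.82
tool_pos: [0.5431, 0.2013, 0.0999]
orientation: [[0.172, 0.985, 0.006], [0.985, -0.172, 0.0], [0.001, 0.006, -1.0]]
ft_force: [7.5, -1.0, -3.8]
gripper_width: 0.0066
gripper_force: 25.1
```

Request:
step_arm(
  steps=[
    [0.1,0,0.05,0,0,0,0],
    [0,0,0.05,0,0,0,0],
    [0,0,0.05,0,0,0,0],
    [0,0,0.05,0,0,0,0],
    [0,0,0,0,0,0,0],
    [0,0,0,0,0,0,0],
  ],
)

```text
time_s: 4.32
tool_pos: [0.5439, 0.2012, 0.1025]
orientation: [[0.172, 0.985, 0.002], [0.985, -0.172, -0.0], [0.0, 0.002, -1.0]]
ft_force: [10.6, -1.6, -15.6]
gripper_width: 0.0068
gripper_force: 24.4
```

Request:
step_arm(
  steps=[
    [0,0,0.1,0,0,0,0],
    [0,0,0.1,0,0,0,0],
    [0,0,0,0,0,0,0],
    [0,0,0,0,0,0,0],
  ],
)

```text
time_s: 4.65
tool_pos: [0.5438, 0.2007, 0.1062]
orientation: [[0.172, 0.985, 0.002], [0.985, -0.172, -0.001], [-0.001, 0.002, -1.0]]
ft_force: [14.8, -2.1, -25.0]
gripper_width: 0.0067
gripper_force: 24.1
```

The pull reached 25 N with almost no rise, so the left lid looks caught. I'll ease it down, then tug the right lid to confirm.

Request:
step_arm(
  steps=[
    [0,0,-0.1,0,0,0,0],
    [0,0,-0.1,0,0,0,0],
    [0,0,-0.1,0,0,0,0],
    [0,0,0,0,0,0,0.1],
    [0,0,0,0,0,0,0.35],
    [0,0,0,0,0,0,0.35],
    [0,0,0,0,0,0,0.35],
  ],
)

```text
time_s: 5.23
tool_pos: [0.543, 0.2019, 0.1014]
orientation: [[0.172, 0.985, 0.0], [0.985, -0.172, 0.0], [0.0, 0.0, -1.0]]
ft_force: [0.3, -0.1, 0.3]
gripper_width: 0.0296
gripper_force: 0.0
```

```bash
python3 - <<'E'
from rig import *
s=read_state();print(s['tool_pos'],s['gripper_width'],s['ft_force'])
E
```

```text
[0.54303881 0.201904   0.10143424] 0.02962877933248818 [ 0.2973863  -0.11227011  0.33287712]
```

Request:
step_arm(
  steps=[
    [0,0,0.4,0,0,0,0.35],
    [0,0,0.8,0,0,0,0.35],
    [0,0,0.8,0,0,0,0.35],
    [0,-0.5,0.8,0,0,0,0.35],
    [0,-0.9,0,0,0,0.5,0.35],
    [0,-0.9,0,0,0,0.5,0.35],
    [0,-0.9,0,0,0,0.5,0.35],
    [0,-0.9,0,0,0,0.5,0.35],
    [0,-0.9,0,0,0,0.5,0.35],
    [0,-0.9,0,0,0,0.5,0.35],
  ],
)

```text
time_s: 6.07
tool_pos: [0.5431, 0.0532, 0.1721]
orientation: [[-0.039, 0.999, 0.001], [0.999, 0.039, 0.0], [0.0, 0.001, -1.0]]
ft_force: [0.3, 0.2, 0.4]
gripper_width: 0.0302
gripper_force: 0.0
```

Request:
step_arm(
  steps=[
    [0,-0.9,0,0,0,0.5,0.35],
    [0,-0.9,0,0,0,0.5,0.35],
    [0,-0.9,0,0,0,0.5,0.35],
    [0,-0.9,0,0,0,0.5,0.35],
    [0,-0.9,0,0,0,0.5,0.35],
    [0,-0.9,0,0,0,0.4,0.35],
    [0,-0.9,0,0,0,0,0.35],
    [0,-0.9,0,0,0,0,0.35],
    [0,-0.9,0,0,0,0,0.35],
    [0,-0.9,0,0,0,0,0.35],
  ],
)

```text
time_s: 6.9
tool_pos: [0.5432, -0.1719, 0.1721]
orientation: [[-0.237, 0.972, 0.001], [0.972, 0.237, -0.0], [-0.0, 0.001, -1.0]]
ft_force: [0.4, 1.1, 0.1]
gripper_width: 0.0296
gripper_force: 0.0
```

Request:
step_arm(
  steps=[
    [0,-0.9,0,0,0,0,0.35],
    [0,-0.4,0,0,0,0,0.35],
    [0,0,-0.2,0,0,0,0.35],
    [0,0,-0.4,0,0,0,0.35],
    [0,0,-0.4,0,0,0,0.35],
    [0,0,0,0,0,0,0.35],
    [0,0,0,0,0,0,0.35],
  ],
)

```text
time_s: 7.48
tool_pos: [0.5423, -0.2016, 0.1447]
orientation: [[-0.238, 0.971, -0.003], [0.971, 0.238, 0.002], [0.002, -0.002, -1.0]]
ft_force: [-0.1, -0.2, -0.0]
gripper_width: 0.0299
gripper_force: 0.0
```

Request:
step_arm(
  steps=[
    [0,-0.1,-0.4,0,0,0,0.35],
    [0,0,-0.5,0,0,0,0.35],
    [0,0,-0.5,0,0,0,0.35],
    [0,0,-0.3,0,0,0,0.35],
    [0,0,-0.15,0,0,0,0.35],
    [0,0,0,0,0,0,0.35],
    [0,0,0,0,0,0,0.35],
    [0,0,0,0,0,0,0.1],
    [0,0,0,0,0,0,0.05],
    [0,0,0,0,0,0,0],
  ],
)

```text
time_s: 8.32
tool_pos: [0.5421, -0.2065, 0.1006]
orientation: [[-0.237, 0.971, -0.002], [0.971, 0.237, -0.001], [-0.0, -0.003, -1.0]]
ft_force: [-6.4, -2.8, 3.0]
gripper_width: 0.0065
gripper_force: 25.0
```

Request:
step_arm(
  steps=[
    [0,0,0,0,0,0,0],
    [0,0,0,0,0,0,0],
    [0,0,0,0,0,0,0],
  ],
)

```text
time_s: 8.57
tool_pos: [0.542, -0.2066, 0.1006]
orientation: [[-0.237, 0.972, -0.002], [0.972, 0.237, -0.001], [-0.0, -0.002, -1.0]]
ft_force: [-6.3, -2.2, 3.2]
gripper_width: 0.0069
gripper_force: 25.0
```

Request:
step_arm(
  steps=[
    [0,0,0.05,0,0,0,0],
    [0,0,0.05,0,0,0,0],
    [0,0,0.05,0,0,0,0],
    [0,0,0.05,0,0,0,0],
    [0,0,0,0,0,0,0],
    [0,0,0,0,0,0,0],
  ],
)

```text
time_s: 9.07
tool_pos: [0.5435, -0.2062, 0.1053]
orientation: [[-0.237, 0.972, 0.001], [0.972, 0.237, -0.001], [-0.001, 0.001, -1.0]]
ft_force: [-0.5, -1.7, -2.1]
gripper_width: 0.0069
gripper_force: 24.6
```

Request:
step_arm(
  steps=[
    [0,0,0.1,0,0,0,0],
    [0,0,0.1,0,0,0,0],
    [0,0,0,0,0,0,0],
    [0,0,0,0,0,0,0],
  ],
)

```text
time_s: 9.4
tool_pos: [0.5454, -0.2057, 0.1106]
orientation: [[-0.237, 0.972, 0.005], [0.972, 0.237, -0.0], [-0.002, 0.005, -1.0]]
ft_force: [9.2, -0.9, -6.4]
gripper_width: 0.0069
gripper_force: 24.5
```

Request:
step_arm(
  steps=[
    [0.1,0.02,0.1,0,0,0,0],
    [0.1,0.02,0.1,0,0,0,0],
    [0.05,0.0,0.1,0,0,0,0],
    [0,0,0,0,0,0,0],
    [0,0,0,0,0,0,0],
  ],
)

```text
time_s: 9.82
tool_pos: [0.5488, -0.2049, 0.1175]
orientation: [[-0.237, 0.972, -0.001], [0.972, 0.237, 0.0], [0.001, -0.001, -1.0]]
ft_force: [-4.4, -2.1, 0.1]
gripper_width: 0.0065
gripper_force: 25.0
```

The right lid rises 17 mm with no load, so it is the loose one and the left is held. I'll lower the right lid back shut along the same arc.

Request:
step_arm(
  steps=[
    [-0.05,0,-0.1,0,0,0,0],
    [-0.05,-0.02,-0.1,0,0,0,0],
    [-0.05,-0.02,-0.1,0,0,0,0],
    [-0.05,0,-0.1,0,0,0,0],
    [-0.03,0,-0.1,0,0,0,0],
    [-0.02,0,-0.1,0,0,0,0],
    [0,0,-0.1,0,0,0,0],
    [0,0,0,0,0,0,0],
    [0,0,0,0,0,0,0],
  ],
)

```text
time_s: 10.57
tool_pos: [0.5421, -0.2065, 0.1004]
orientation: [[-0.237, 0.972, -0.002], [0.972, 0.237, -0.001], [-0.0, -0.002, -1.0]]
ft_force: [-10.4, -3.2, 7.1]
gripper_width: 0.0069
gripper_force: 25.8
```

Request:
step_arm(
  steps=[
    [0,0,0,0,0,0,0.1],
    [0,0,0,0,0,0,0.35],
    [0,0,0,0,0,0,0.35],
    [0,0,0.4,0,0,0,0.35],
    [0,0,0.8,0,0,0,0.35],
    [0,0,0.8,0,0,0,0.35],
    [0,0.5,0.8,0,0,0,0.35],
    [-0.1,0.9,0,0,0,-0.5,0],
    [-0.1,0.9,0,0,0,-0.5,0],
    [-0.1,0.9,0,0,0,-0.5,0],
  ],
)

```text
time_s: 11.4
tool_pos: [0.5362, -0.1251, 0.1714]
orientation: [[-0.132, 0.991, 0.002], [0.991, 0.132, -0.0], [-0.001, 0.002, -1.0]]
ft_force: [0.6, -1.0, 0.2]
gripper_width: -0.0002
gripper_force: 0.0
```

Request:
step_arm(
  steps=[
    [-0.2,0.9,0,0,0,-0.5,0],
    [-0.2,0.9,0,0,0,-0.5,0],
    [-0.2,0.9,0,0,0,-0.5,0],
    [-0.2,0.9,0,0,0,-0.5,0],
    [-0.2,0.9,0,0,0,-0.5,0],
    [-0.2,0.9,0,0,0,-0.5,0],
    [-0.2,0.9,0,0,0,-0.5,0],
    [-0.2,0.9,0,0,0,-0.5,0],
    [-0.1,0.9,0,0,0,-0.45,0],
    [0,0.9,0,0,0,0,0],
  ],
)

```text
time_s: 12.23
tool_pos: [0.4928, 0.1007, 0.1708]
orientation: [[0.177, 0.984, 0.001], [0.984, -0.177, 0.001], [0.001, 0.001, -1.0]]
ft_force: [0.8, 0.1, 0.1]
gripper_width: 0.0
gripper_force: 0.0
```

Request:
step_arm(
  steps=[
    [0,0.8,0,0,0,0,0],
    [0,0.8,0,0,0,0,0],
    [0,0.6,0,0,0,0,0],
    [0,0.3,0,0,0,0,0],
    [0,0,0,0,0,0,0],
    [0,0,0,0,0,0,0],
  ],
)

```text
time_s: 12.73
tool_pos: [0.4932, 0.1617, 0.1703]
orientation: [[0.174, 0.985, 0.0], [0.985, -0.174, -0.0], [-0.0, 0.0, -1.0]]
ft_force: [-0.3, -0.7, 0.8]
gripper_width: -0.0002
gripper_force: 0.0
```

Request:
step_arm(
  steps=[
    [-0.05,0.3,-0.5,0,0,0,0],
    [0,0.15,-0.6,0,0,0,0],
    [0,0,-0.6,0,0,0,0],
    [0,0,-0.6,0,0,0,0],
    [0,0,-0.5,0,0,0,0],
    [0,0,-0.4,0,0,0,0],
    [0,0,-0.15,0,0,0,0],
    [0,0,0,0,0,0,0],
    [0,0,0,0,0,0,0],
  ],
)

```text
time_s: 13.48
tool_pos: [0.4922, 0.1725, 0.0866]
orientation: [[0.176, 0.984, 0.0], [0.984, -0.176, 0.0], [0.0, 0.0, -1.0]]
ft_force: [-0.2, -0.4, -0.6]
gripper_width: -0.0
gripper_force: 0.0
```

```bash
python3 - <<'E'
from rig import *
from h import *
w=eyes.camera("wrist")['image'][:,:,::-1];s=eyes.camera("scene")
im=s['image'][120:350,240:470,::-1]
cv2.imwrite("pics/m2.png",np.hstack([cv2.resize(w,(440,330)),cv2.resize(im,(330,330))]))
P=pts(s).reshape(-1,3);c0=np.array([.567,-.198]);a=np.radians(13.5);X=np.array([np.cos(a),np.sin(a)]);Y=np.array([-X[1],X[0]])
l=np.stack([(P[:,:2]-c0)@X,(P[:,:2]-c0)@Y],1)
m=(abs(l[:,0]+.0255)<.015)&(abs(l[:,1])<.05)&(P[:,2]>.085)&(P[:,2]<.13);print('R bar z',np.percentile(P[m,2],[50,90]),l[m].mean(0))
m=(abs(l[:,0]+.072)<.015)&(abs(l[:,1])<.03)&(P[:,2]>.08)&(P[:,2]<.1);print('R knob',l[m].mean(0))
E
```

```text
R bar z [0.09643807 0.09838009] [-0.02895863 -0.00364629]
R knob [-0.07548102 -0.00144507]
```

View pics/m2.png

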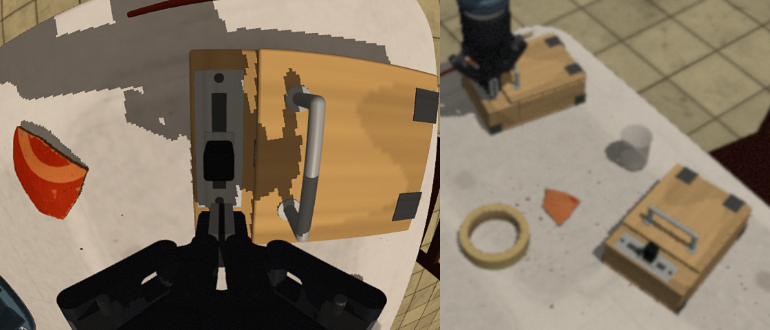

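The right lid is shut again, with its bar and knob readings unchanged. In the wrist view the left knob at (218,160) is in line with the closed fingers at column 222, ready to push.

Request:
step_arm(
  steps=[
    [0.035,0.2,0,0,0,0,0],
    [0.035,0.2,0,0,0,0,0],
    [0.035,0.2,0,0,0,0,0],
    [0.035,0.2,0,0,0,0,0],
    [0.035,0.2,0,0,0,0,0],
    [0,0,0,0,0,0,0],
  ],
)

```text
time_s: 14.08
tool_pos: [0.4965, 0.1989, 0.0864]
orientation: [[0.174, 0.985, 0.0], [0.985, -0.174, 0.0], [0.0, 0.0, -1.0]]
ft_force: [0.6, 0.7, -0.4]
gripper_width: -0.0005
gripper_force: 0.0
```

Request:
step_arm(
  steps=[
    [0.02,0.1,0,0,0,0,0],
    [0.02,0.1,0,0,0,0,0],
    [0.02,0.08,0,0,0,0,0],
    [0,0,0,0,0,0,0],
  ],
)

```text
time_s: 14.42
tool_pos: [0.4975, 0.2047, 0.0861]
orientation: [[0.175, 0.985, -0.001], [0.985, -0.175, -0.001], [-0.001, -0.001, -1.0]]
ft_force: [-1.6, -2.9, 1.4]
gripper_width: 0.0001
gripper_force: 1.6
```

Request:
step_arm(
  steps=[
    [0.015,0.08,0,0,0,0,0],
    [0.015,0.08,0,0,0,0,0],
    [0,0,0,0,0,0,0],
  ],
)

```text
time_s: 14.67
tool_pos: [0.4976, 0.2052, 0.0862]
orientation: [[0.174, 0.985, -0.004], [0.985, -0.174, -0.007], [-0.008, -0.002, -1.0]]
ft_force: [-6.0, -20.2, 10.2]
gripper_width: -0.0001
gripper_force: 10.6
```

Request:
step_arm(
  steps=[
    [0.015,0.08,0,0,0,0,0],
    [0.015,0.08,0,0,0,0,0],
    [0,0,0,0,0,0,0],
  ],
)

```text
time_s: 14.92
tool_pos: [0.4977, 0.2056, 0.0862]
orientation: [[0.174, 0.985, -0.006], [0.985, -0.174, -0.014], [-0.015, -0.004, -1.0]]
ft_force: [-10.3, -36.8, 16.5]
gripper_width: 0.0001
gripper_force: 19.3
```

The stop is reached: force rises sharply at the predicted 14 mm. I'll back off and check the knob.

Request:
step_arm(
  steps=[
    [-0.07,-0.4,0,0,0,0,0],
    [-0.07,-0.4,0,0,0,0,0],
    [-0.07,-0.4,0,0,0,0,0],
    [0,0,0.4,0,0,0,0],
    [0,0,0.8,0,0,0,0],
    [0,0,0.8,0,0,0,0.35],
    [0.4,0.2,0.5,0,0,0,0.35],
    [0.8,0.4,0,0,0,0,0.35],
    [0.6,0.3,0,0,0,0,0.35],
    [0,0,0,0,0,0,0.35],
  ],
)

```text
time_s: 15.75
tool_pos: [0.5419, 0.2069, 0.1506]
orientation: [[0.175, 0.985, 0.005], [0.985, -0.175, 0.002], [0.002, 0.004, -1.0]]
ft_force: [0.2, -0.1, 0.5]
gripper_width: 0.03
gripper_force: 0.0
```

```bash
python3 - <<'E'
from rig import *
from h import *
print(read_state()['tool_pos'])
w=eyes.camera("wrist")['image'][:,:,::-1]
cv2.imwrite("pics/m3.png",w)
E
```

```text
[0.54190437 0.20687294 0.15061558]
```

View pics/m3.png

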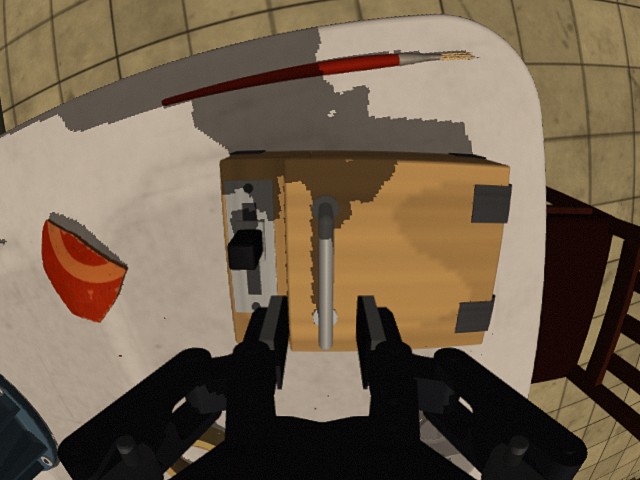

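The knob now sits clearly nearer the far (left) end of its plate, at (245,250), and the bar at column 325 is centred between the fingers. Next I'll go down and grip it.

Request:
step_arm(
  steps=[
    [0.08,-0.2,-0.4,0,0,0,0.35],
    [0,0,-0.5,0,0,0,0.35],
    [0,0,-0.5,0,0,0,0.35],
    [0,0,-0.4,0,0,0,0.35],
    [0,0,-0.25,0,0,0,0.35],
    [0,0,0,0,0,0,0.35],
    [0,0,0,0,0,0,0.35],
  ],
)

```text
time_s: 16.38
tool_pos: [0.5404, 0.2002, 0.0967]
orientation: [[0.175, 0.984, -0.002], [0.984, -0.175, -0.0], [-0.0, -0.001, -1.0]]
ft_force: [0.6, 0.0, -0.6]
gripper_width: 0.0295
gripper_force: 0.0
```

Request:
step_arm(
  steps=[
    [0,0,0,0,0,0,0.1],
    [0,0,0,0,0,0,0],
    [0,0,0,0,0,0,0],
    [0,0,0,0,0,0,0],
    [0,0,0,0,0,0,0],
  ],
  grip_force=30,
)

```text
time_s: 16.8
tool_pos: [0.5429, 0.2002, 0.0985]
orientation: [[0.176, 0.984, 0.004], [0.984, -0.176, 0.0], [0.001, 0.004, -1.0]]
ft_force: [5.2, -0.5, -3.4]
gripper_width: 0.0069
gripper_force: 29.2
```

Now the first part of the lift.

Request:
step_arm(
  steps=[
    [0.1,-0.01,0.15,0,0,0,0],
    [0.06,-0.01,0.15,0.044,0.246,0,0],
    [0.06,-0.01,0.15,0.044,0.246,0,0],
    [0.075,-0.013,0.145,0.044,0.246,0,0],
    [0.075,-0.013,0.145,0.044,0.246,0,0],
    [0.075,-0.013,0.145,0.044,0.246,0,0],
  ],
)

```text
time_s: 17.3
tool_pos: [0.5526, 0.1985, 0.12]
orientation: [[0.175, 0.981, -0.086], [0.984, -0.175, 0.015], [0.0, -0.087, -0.996]]
ft_force: [4.6, -1.3, -5.7]
gripper_width: 0.0067
gripper_force: 29.2
```

Request:
step_arm(
  steps=[
    [0.09,-0.016,0.137,0.044,0.246,0,0],
    [0.09,-0.016,0.137,0.044,0.246,0,0],
    [0.09,-0.016,0.137,0.044,0.246,0,0],
    [0,0,0,0,0,0,0],
  ],
)

```text
time_s: 17.63
tool_pos: [0.5594, 0.1973, 0.1306]
orientation: [[0.176, 0.975, -0.138], [0.984, -0.174, 0.025], [0.0, -0.14, -0.99]]
ft_force: [-0.8, -0.3, -1.6]
gripper_width: 0.0068
gripper_force: 29.4
```

The lid is free and follows with very little force, so I'll continue the lift.

Request:
step_arm(
  steps=[
    [0.1,-0.018,0.128,0.044,0.246,0,0],
    [0.1,-0.018,0.128,0.044,0.246,0,0],
    [0.1,-0.018,0.128,0.044,0.246,0,0],
    [0.111,-0.02,0.116,0.044,0.246,0,0],
    [0.111,-0.02,0.116,0.044,0.246,0,0],
    [0.111,-0.02,0.116,0.044,0.246,0,0],
    [0,0,0,0,0,0,0],
  ],
)

```text
time_s: 18.22
tool_pos: [0.5747, 0.1946, 0.1484]
orientation: [[0.176, 0.955, -0.239], [0.984, -0.17, 0.043], [0.0, -0.243, -0.97]]
ft_force: [-2.1, 0.2, -0.4]
gripper_width: 0.0068
gripper_force: 29.6
```

Request:
step_arm(
  steps=[
    [0.123,-0.022,0.107,0.044,0.246,0,0],
    [0.123,-0.022,0.107,0.044,0.246,0,0],
    [0.123,-0.022,0.107,0.044,0.246,0,0],
    [0.133,-0.024,0.093,0.044,0.246,0,0],
    [0.133,-0.024,0.093,0.044,0.246,0,0],
    [0.133,-0.024,0.093,0.044,0.246,0,0],
    [0,0,0,0,0,0,0],
  ],
)

```text
time_s: 18.8
tool_pos: [0.5936, 0.1912, 0.1634]
orientation: [[0.175, 0.925, -0.338], [0.984, -0.165, 0.06], [0.0, -0.343, -0.939]]
ft_force: [-3.4, 0.3, 2.4]
gripper_width: 0.0065
gripper_force: 29.9
```

Request:
step_arm(
  steps=[
    [0.139,-0.025,0.079,0.044,0.246,0,0],
    [0.139,-0.025,0.079,0.044,0.246,0,0],
    [0.139,-0.025,0.079,0.044,0.246,0,0],
    [0,0,0,0,0,0,0],
    [0,0,0,0,0,0,0],
  ],
)

```text
time_s: 19.22
tool_pos: [0.6038, 0.1894, 0.1694]
orientation: [[0.175, 0.906, -0.385], [0.985, -0.161, 0.068], [0.0, -0.391, -0.921]]
ft_force: [-3.6, 0.4, 3.1]
gripper_width: 0.0067
gripper_force: 30.0
```

```bash
python3 - <<'E'
from rig import *
from h import *
st=read_state();t=np.array(st['tool_pos']);print(t,st['ft_force'],st['gripper_width'])
X=np.array([.9845,-.1754]);hx=np.array([.569,.197])+.0925*X
d=(hx-t[:2])@X
R=np.array(st['orientation'])
for off in(0,.003):
    p=t+R[:,2]*off;print('lid deg',np.degrees(np.arctan2(p[2]-.055,(hx-p[:2])@X))-18.7)
s=eyes.camera("scene");w=eyes.camera("wrist")['image'][:,:,::-1]
im=s['image'][100:350,230:480,::-1]
cv2.imwrite("pics/m4.png",np.hstack([cv2.resize(w,(440,330)),cv2.resize(im,(330,330))]))
E
```

```text
[0.60377669 0.18944004 0.16940808] [-3.6314272   0.35598965  3.05598918] 0.006719746303780774
lid deg 44.84210566510899
lid deg 43.80441441778969
```

View pics/m4.png

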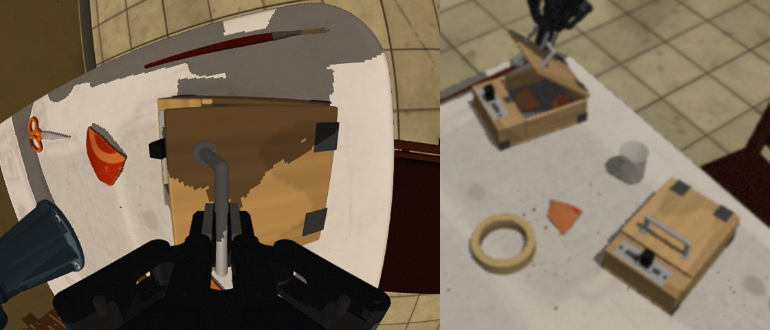

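The scene crop shows the left lid about half open and held by the bar (near (545,55)), at an estimated 44–45°. The right case is shut with its knob home, and the beaker and sherds are where they were.

```bash
python3 -c "
from rig import workorder
print(workorder.hand_in())"
```

```text
the job is handed in; nothing more can be done
None
```

The left case was the held one: its catch knob is pushed fully left and its lid is held by the bar at about 45°. The right case was loose; its lid is shut again and its catch is still home. The job is handed in at about 19 s, but no verdict was shown.

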